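# Raise the culture dish by one turn of the lift's hand wheel

### The job

Raise the dish on the small sample lift: with the fingertips, push the hand wheel round clockwise (seen from above) by its upright black handle through exactly one full turn, until the handle stands at the fixed index finger again, without overrunning it. Only push the handle from the side, gently; do not grip it, do not touch the dish, and leave the vials, bottle, cap and forceps around the lift where they are.

Things in the scene. Friction and masses are not known exactly. Their poses are not given: they have to be found in the camera images.
- lift: the sample lift, a grey cast base fixed to the table, 100 x 265 mm and 12 mm thick, placed at varying positions and yaw. Origin on the wheel's vertical axis at table height; own z up; at yaw 0 the index finger lies toward own -x and the dish platform (disc of 110 mm diameter, top 40 mm above the table at the start) 155 mm from the axis toward own -y.
- wheel_axis (a point): centre of the hand wheel at the height of its rim (62 mm above the table). The dark steel wheel lies level and turns about the vertical axis through this point: three spokes, rim radius 65 mm to the middle of a 12 mm thick round bar, rim top 68 mm and hub top 77 mm above the table.
- handle_mid (a point): middle of the upright black handle: a round plastic post of 18 mm diameter and 49 mm height, standing on the wheel rim at the end of one spoke, 65 mm from the axis; it rises from 69 to 118 mm above the table, this point is at 93 mm. The grip spins on its own pin, as crank grips do.
- index_tip (a point): tip of the fixed steel index finger, a bent rod with a pointed head just outside the rim (80 mm from the wheel axis, top 65 mm above the table; head and rod reach out to 99 mm). At the start the handle stands exactly in line between it and the axis.
- wheel (a joint): angle of the hand wheel in rad: 0 at the start, grows clockwise seen from above, 6.283 after one full turn. No stop near one turn; stiff with friction (about 4 N at the handle moves it) and stays where it is left. Each clockwise turn raises the platform by 10 mm.
- platform_top (a point): centre of the top face of the round aluminium platform that carries the dish; at 40 mm at the start and 50 mm above the table after one turn.
- dish_mid (a point): centre of the lidded culture dish (93 mm diameter, 16 mm high, light and loose) lying on the platform; rides up with it.
- vial_white_mid (a point): bystander: capped glass vial with white cap, 27 mm diameter, 64 mm high, loose; point at half height, behind the lift.
- vial_black_mid (a point): bystander: capped glass vial with black cap, 27 mm diameter, 64 mm high, loose; point at half height, behind the lift.
- bottle_small_mid (a point): bystander: small screw-cap reagent bottle, 46 mm diameter, 87 mm high, loose; point at half height, behind the platform.
- cap_mid (a point): bystander: loose screw cap, 27 mm diameter, 20 mm high; point at half height, in front of the lift between wheel and platform.
- forceps_mid (a point): bystander: steel forceps, 117 mm long, lying on the table in front and to the left of the wheel; point at their middle.
Things that resemble listed ones, but are neither listed nor needed, are in the scene too. Leave any purple look-alike of the part that bears dish_mid alone.

How it is judged:
By the outcome, as a careful person would: the job done as asked, in the order asked, and still so for the second after the job is handed in, with the robot touching nothing.
It also fails if it takes over 56 s, if anything falls off the work surface, if the arm or the gripper's body presses on something with over 40 N, if the wrist force passes 120 N, or if a joint passes its speed limit or range.

### The arm

A 6-joint arm with a two-finger parallel gripper is mounted at the origin on a cart in front of the work surface, level with it; the furniture and walls round the work are solid. World frame = base frame: x ahead of the robot, y to its left, z up, the work surface at z = 0. Lengths are in m, angles in degrees, forces in N, time in s.
With the tool pointing down it reaches from about 0.4 to 0.825 m from the base axis. Payload 7 kg.
Tool frame: the origin (TCP) lies on the front face of the gripper's body, between the roots of the fingers; the fingertips stand 66 mm ahead of it and the grasp point (between the pads) lies 47 mm ahead of it; z points along the fingers, y is the line along which they close (so a half turn about z gives the same grasp; the last joint's range is limited). The gripper opens to 88 mm and grips with 3 to 60 N. Pads are 19 mm wide; open, the fingers measure 130 mm over their backs; the gripper's body (78 mm by 193 mm) begins 47 mm behind the grasp point.
Start: joints at [85.262, 20.546, 0.682, 0, -70.136, -16.507], TCP at [0.245, 0.629, 0.292] pointing down, gripper open.
Joint ranges: [-176.03, 176.03], [-82.01, 121.73], [-58.28, 71.71], [-173.87, 95.51], [-174.79, -0.11], [-173.66, 173.66]. Speed limits (degrees/s): [136.94, 136.94, 172.46, 180, 180, 180].

### API

Orientations are given as [roll, pitch, yaw] about the fixed x, y, z axes, in that order (R = Rz(yaw) Ry(pitch) Rx(roll)).
In Python, from plant import ctrl gives the robot as it stands.
- The arm moves only by the tool send_rows, never from a script. Its argument "deltas" is a list of rows, each a list of 2 entries, a list of its own where there are three numbers: the shift along the tool's x, y, z each as a share of 800 mm, from -1 to 1, then the turn about the tool's z as a share of 90 degrees, from -1 to 1. A call has exactly 5 rows; each row is the pose to reach, as a shift and turn from the pose commanded when the call began, along the tool's axes at that moment; what a row does not reach only later rows make up. A row lasts 1/12 s, in which the tool goes at most 41.7 mm and 7.16 degrees, less where a joint would pass 70% of its speed; a pose out of reach is approached as far as the arm can. A call with a number of a shift or a turn outside -1 to 1 is refused whole. A call with a gripper value outside its range is refused whole. "gripper" is the opening, from 0 (shut) to 1 (fully open), set as the call begins (left out, the last holds). The fingers move at their own pace and stop on an object; the grip force is fixed at half the most. Time passes only in rows, so rows that repeat a pose let the fingers close, or fill a call up. It gives the time, the measured TCP pose, the force, the opening and the grip force at its end, in the units of the state.
- ctrl.get_obs(): the state, without advancing time (a new reading comes with each control period).
- ctrl.snapshot(name): name is "scene" or "top"; returns a dict with "color" (384x512x3 uint8, red, green, blue), "vertical_fov" (degrees; the focal length in pixels is half the picture's height over the tangent of half this angle, whatever the lens; pixels are square), "cx", "cy" (the principal point, pixels), "rvec" (rotation vector, rad) and "tvec" (3), from world to camera coordinates, as OpenCV has them. Camera axes: x right, y down, z forward; pixel columns grow to the right and rows downward; lengths in m; the calibration is good to about 2 mm. A picture is of the moment at which its call begins. There is no depth.
- ctrl.close_job(): hands the job in; it is judged then, once.
Trained networks look in a picture, given as the dict that the camera call returned (one of the last four; its "shot" number tells which), for a name from the list of things; names that differ only in an ending like _2 or _b are one class to them, and where a whole thing is asked for, a point or a joint stands for the part that bears it (a point fixed in the world has none). Each returns a list of dicts, best first, with "conf" (0 to 1); they miss things now and then, are a little off and sometimes report something else, mostly with a low value. They report only what shows in the picture. A call takes as long as a camera call. They do not tell look-alikes from the thing itself.
- ctrl.boxes_of(picture, thing): "xy" ([column, row] as shares, 0 to 1, of the picture: columns of its width, rows of its height, amid what is visible of it).
- ctrl.cut_out(picture, thing): "pixels" (384x512 bool, what is visible of it) and "xy" ([column, row] as shares, 0 to 1, of the picture: columns of its width, rows of its height, amid what is visible of it).
The state is a dict: "clock": time; "joint_pos": joint angles; "qvel": joint speeds; "tau": joint torques, N m; "tool_pos": TCP position; "orientation": TCP orientation; "force": force on the tool from outside, world axes, zero at the start; "moment": the same for the moment, N m; "opening": finger opening in m; "gripper_force": force on a finger pad.
Only numpy, scipy, OpenCV 4.12 (cv2) and the standard library are available. Lean on these libraries where they do the work, as an engineer would, in place of code of your own. Each camera call takes 0.05 s, during which the arm holds its last target. There are 200 camera calls.

## Working session

There is one attempt and no reset: what is moved stays moved. The work goes in short steps, Python scripts to look and compute and a tool call to move; the robot and the scene stay as the last step left them, time stands still between calls to the robot, and variables do not carry over. Pictures are saved under pics/ and viewed, at most 10 in all, crops included, and the job is handed in when it is done.

Besides the shell and the picture viewer there is one more tool, called after ">>>" as a command line: name --argument value ..., lists and objects as JSON in quotes. send_rows: Moves the arm, as the interface text tells. Shift numbers are shares of 800 mm and turn numbers shares of 90 degrees, none past 1 either way. Its arguments: {"type":"object","properties":{"deltas":{"type":"array","items":{"type":"array"}},"gripper":{"type":"number"}},"required":["deltas"]}

```bash
ls; mkdir -p pics; cat > h.py <<'E'
import numpy as np, cv2
from plant import ctrl
def cam(s):
    h,w=s["color"].shape[:2]; f=h/2/np.tan(np.radians(s["vertical_fov"])/2)
    K=np.array([[f,0,s["cx"]],[0,f,s["cy"]],[0,0,1]]); R=cv2.Rodrigues(np.array(s["rvec"],float))[0]
    return K,R,np.array(s["tvec"],float).ravel()
def proj(s,P):
    K,R,t=cam(s); p=(R@np.atleast_2d(P).T).T+t; p=p@K.T; return p[:,:2]/p[:,2:]
def atz(s,uv,z):
    K,R,t=cam(s); d=R.T@np.linalg.inv(K)@np.array([uv[0],uv[1],1.]); c=-R.T@t
    return c+d*(z-c[2])/d[2]
E
python3 - <<'E'
from h import *
im=[]
for n in ("scene","top"):
    s=ctrl.snapshot(n); im.append(s["color"]); K,R,t=cam(s); print(n,"cam at",-R.T@t,K[0,0])
    for th,z in (("wheel_axis",.062),("handle_mid",.093),("dish_mid",.048),("platform_top",.04),("index_tip",.062),("vial_white_mid",.032),("vial_black_mid",.032),("bottle_small_mid",.043),("cap_mid",.01),("forceps_mid",.003),("lift",.01)):
        for b in ctrl.boxes_of(s,th)[:3]:
            uv=np.array(b["xy"])*[512,384]; print(th,round(b["conf"],2),uv.round(),atz(s,uv,z).round(3)[:2])
cv2.imwrite("pics/a.png",cv2.cvtColor(np.vstack(im),cv2.COLOR_RGB2BGR)[:, :] if 0 else cv2.resize(cv2.cvtColor(np.hstack(im),cv2.COLOR_RGB2BGR),(800,300)))
cv2.imwrite("pics/b.png",cv2.resize(cv2.cvtColor(im[1],cv2.COLOR_RGB2BGR),(800,600)))
print(ctrl.get_obs())
E
```

```text
pics
scene cam at [-0.07550263 -0.63508553  0.58182266] 486.78302613330874
wheel_axis 0.57 [186. 241.] [ 0.474 -0.21 ]
handle_mid 0.72 [141. 216.] [ 0.463 -0.121]
handle_mid 0.58 [236. 203.] [ 0.578 -0.252]
dish_mid 0.94 [321. 237.] [ 0.61  -0.411]
dish_mid 0.88 [237. 239.] [ 0.536 -0.278]
dish_mid 0.67 [294. 301.] [ 0.438 -0.432]
platform_top 0.75 [245. 255.] [ 0.51  -0.308]
index_tip 0.71 [246. 254.] [ 0.49 -0.32]
index_tip 0.65 [187. 244.] [ 0.466 -0.217]
index_tip 0.27 [181. 278.] [ 0.388 -0.258]
vial_white_mid 0.73 [194. 194.] [ 0.652 -0.105]
vial_white_mid 0.25 [265. 213.] [ 0.655 -0.276]
vial_black_mid 0.84 [234. 203.] [ 0.66  -0.202]
bottle_small_mid 0.59 [265. 213.] [ 0.64  -0.283]
cap_mid 0.65 [177. 282.] [ 0.424 -0.22 ]
forceps_mid 0.62 [103. 253.] [ 0.43  -0.043]
lift 0.78 [186. 245.] [ 0.517 -0.174]
top cam at [ 0.47208586 -0.22088465  1.07327396] 423.88894683817557
wheel_axis 0.88 [225. 209.] [ 0.523 -0.157]
wheel_axis 0.19 [212. 204.] [ 0.535 -0.123]
dish_mid 0.77 [321. 154.] [ 0.666 -0.385]
dish_mid 0.74 [329. 230.] [ 0.482 -0.406]
platform_top 0.8 [284. 220.] [ 0.501
[... 285 characters left out ...]
225. 209.] [ 0.526 -0.152]
{'clock': 1.2, 'joint_pos': array([ 8.52624680e+01,  2.05468136e+01,  6.83328890e-01,  1.70532269e-04,
       -7.01384221e+01, -1.65071910e+01]), 'qvel': array([-0.02045542,  0.0509525 ,  0.04295102, -0.02026397, -0.02175444,
        0.03022693]), 'tau': array([-3.18008608e-05, -5.82397699e+01,  2.93304455e+01,  7.00206712e+00,
        1.26537035e-02, -1.06738042e-05]), 'tool_pos': array([0.24459482, 0.62910086, 0.29216709]), 'orientation': array([ 1.79998217e+02, -6.95583667e-04, -2.12446651e+01]), 'force': array([ 0.47640171, -0.4314525 , -0.1571137 ]), 'moment': array([-0.00609502, -0.00078225,  0.00312277]), 'gripper_force': 0.0, 'opening': 0.08754983514363117}
```

View pics/b.png

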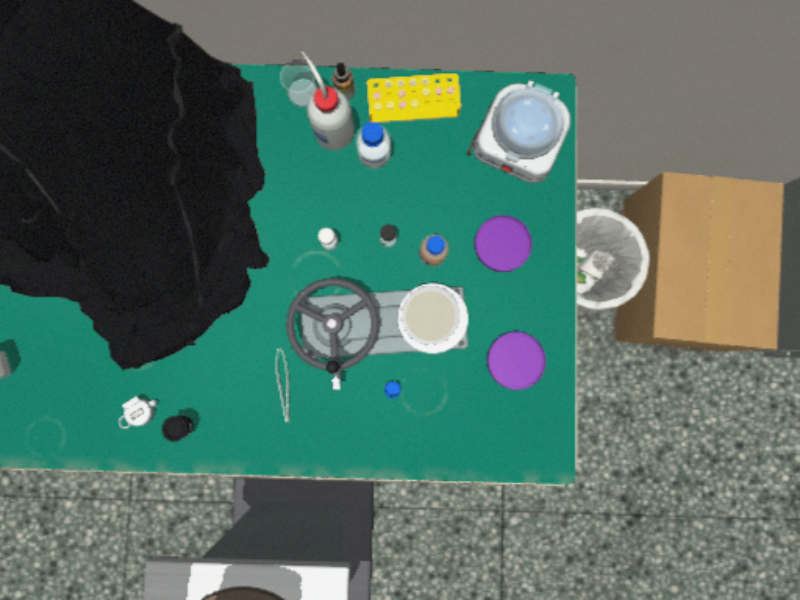

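View pics/a.png

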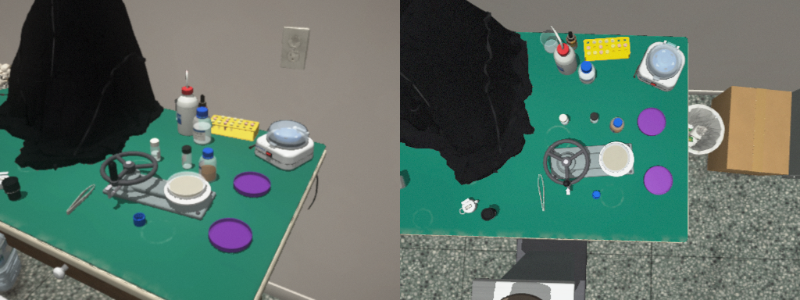

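```bash
python3 - <<'E'
from h import *
S=[ctrl.snapshot(n) for n in ("scene","top")]
M=[]
for s in S:
    m=(s["color"].max(2)<55).astype(np.uint8)
    m=cv2.morphologyEx(m,cv2.MORPH_OPEN,np.ones((7,7)))
    m=cv2.morphologyEx(m,cv2.MORPH_CLOSE,np.ones((7,7)))
    n,l,st,_=cv2.connectedComponentsWithStats(m); k=1+st[1:,4].argmax(); print(st[k]); M.append(l==k)
for z in (0.01,.1,.2,.3,.35,.4,.5,.6,.7,.8):
    xs=np.arange(.1,1.0,.01); ys=np.arange(-.15,.75,.01); X,Y=np.meshgrid(xs,ys)
    P=np.c_[X.ravel(),Y.ravel(),np.full(X.size,z)]; occ=np.ones(len(P),bool); unk=np.zeros(len(P),bool)
    for s,m in zip(S,M):
        uv=proj(s,P).round().astype(int); ins=(uv[:,0]>=0)&(uv[:,0]<512)&(uv[:,1]>=0)&(uv[:,1]<384)
        v=np.ones(len(P),bool); v[ins]=m[uv[ins,1],uv[ins,0]]; occ&=v; unk|=~ins
    r=np.hypot(P[:,0],P[:,1]); a=np.degrees(np.arctan2(P[:,1],P[:,0]))
    out=[]
    for b in range(-10,95,10):
        q=occ&(abs(a-b)<5); qk=q&~unk
        out.append(f"{b}:{r[q].min() if q.any() else 9:.2f}/{r[qk].min() if qk.any() else 9:.2f}")
    q=occ&~unk
    print(z,*out, "ymin",P[q,1].min().round(2) if q.any() else None, "xmin",P[q,0].min().round(2) if q.any() else None)
s=S[1]; 
for n,c,z in(("hub",(332,323),.077),("handle top",(333,367),.118),("index",(336,382),.065),("wv",(327,236),.06),("bv",(388,233),.06),("bottle",(435,244),.08),("dish",(433,318),.05)):
    print(n,atz(s,np.array(c)*.64,z).round(3))
e=cv2.cvtColor(s["color"],cv2.COLOR_RGB2BGR)[165:265,150:310]; cv2.imwrite("pics/c.png",cv2.resize(e,(800,500),interpolation=cv2.INTER_CUBIC))
E
```

```text
[    0     0   207   217 33537]
[    0     0   171   235 31948]
0.01 -10:0.10/9.00 0:0.10/0.55 10:0.10/0.50 20:0.10/0.49 30:0.11/0.51 40:0.59/0.71 50:0.49/9.00 60:0.43/9.00 70:0.40/9.00 80:0.39/9.00 90:9.00/9.00 ymin 0.0 xmin 0.46
0.1 -10:0.10/9.00 0:0.10/0.53 10:0.10/0.49 20:0.10/0.48 30:0.11/0.61 40:0.13/9.00 50:0.14/9.00 60:0.18/9.00 70:0.24/9.00 80:0.39/9.00 90:9.00/9.00 ymin -0.02 xmin 0.46
0.2 -10:0.10/9.00 0:0.10/0.50 10:0.10/0.47 20:0.10/0.48 30:0.11/0.61 40:0.13/9.00 50:0.14/9.00 60:0.18/9.00 70:0.24/9.00 80:0.39/9.00 90:9.00/9.00 ymin -0.04 xmin 0.46
0.3 -10:0.10/0.58 0:0.10/0.48 10:0.10/0.47 20:0.10/0.54 30:0.11/9.00 40:0.13/9.00 50:0.14/9.00 60:0.18/9.00 70:0.24/9.00 80:0.39/9.00 90:9.00/9.00 ymin -0.06 xmin 0.46
0.35 -10:0.10/0.53 0:0.10/0.47 10:0.10/0.46 20:0.10/0.56 30:0.11/9.00 40:0.13/9.00 50:0.14/9.00 60:0.18/9.00 70:0.24/9.00 80:0.39/9.00 90:9.00/9.00 ymin -0.07 xmin 0.46
0.4 -10:0.10/0.52 0:0.10/0.46 10:0.10/0.46 20:0.10/0.60 30:0.11/9.00 40:0.13/9.00 50:0.14/9.00 60:0.18/9.00 70:0.24/9.00 80:0.39/9.00 90:9.00/9.00 ymin -0.08 xmin 0.46
0.5 -10:0.10/9.00 0:0.10/9.00 10:0.10/9.00 20:0.10/9.00 30:0.11/9.00 40:0.13/9.00 50:0.14/9.00 60:0.18/9.00 70:0.24/9.00 80:0.39/9.00 90:9.00/9.00 ymin None xmin None
0.6 -10:0.10/9.00 0:0.10/9.00 10:0.10/9.00 20:0.10/9.00 30:0.11/9.00 40:0.13/9.00 50:0.14/9.00 60:0.18/9.00 70:0.24/9.00 80:0.39/9.00 90:9.00/9.00 ymin None xmin None
0.7 -10:0.10/9.00 0:0.10/9.00 10:0.10/9.00 20:0.10/9.00 30:0.11/9.00 40:0.13/9.00 50:0.14/9.00 60:0.18/9.00 70:0.24/9.00 80:0.39/9.00 90:9.00/9.00 ymin None xmin None
0.8 -10:0.10/9.00 0:0.10/9.00 10:0.10/9.00 20:0.10/9.00 30:0.11/9.00 40:0.13/9.00 50:0.14/9.00 60:0.18/9.00 70:0.24/9.00 80:0.39/9.00 90:9.00/9.00 ymin None xmin None
hub [ 0.527 -0.127  0.077]
handle top [ 0.462 -0.135  0.118]
index [ 0.439 -0.135  0.065]
wv [ 0.663 -0.112  0.06 ]
bv [ 0.67  -0.207  0.06 ]
bottle [ 0.652 -0.279  0.08 ]
dish [ 0.541 -0.28   0.05 ]
```

View pics/c.png

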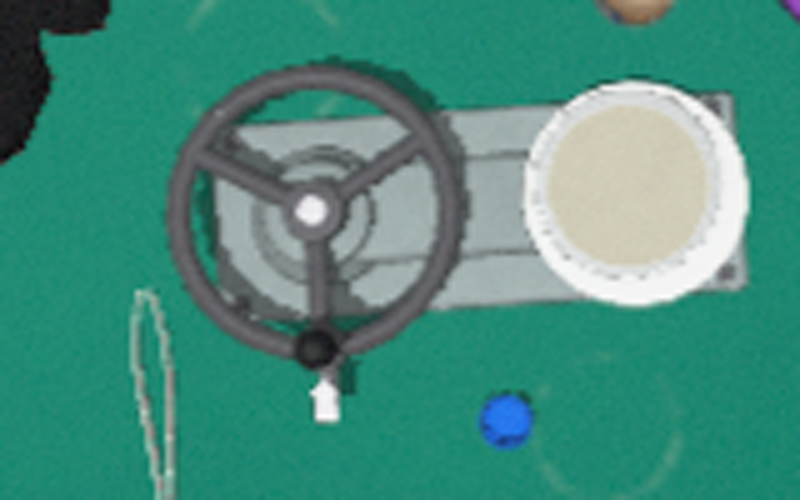

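```bash
python3 - <<'E'
from h import *
S=[ctrl.snapshot(n) for n in ("scene","top")]
for s in S:
    m=(s["color"].max(2)<55).astype(np.uint8)
    m=cv2.morphologyEx(m,cv2.MORPH_OPEN,np.ones((7,7)))
    n,l,st,_=cv2.connectedComponentsWithStats(m); k=1+st[1:,4].argmax(); m=l==k
    for c in range(5,215,15):
        w=np.where(m[:,c])[0]
        if len(w): print(c,w.min(),w.max(),atz(s,(c,w.max()),0)[:2].round(3),end=" | ")
    print()
s=S[0]
for z in (.2,.4,.6,.8): print(z,proj(s,[[.5,.1,z],[.6,.2,z]]).round())
o=ctrl.get_obs(); print(o["clock"])
e=cv2.cvtColor(s["color"],cv2.COLOR_RGB2BGR)[:260,:260]; e=np.clip(e.astype(float)*2.5,0,255).astype(np.uint8);cv2.imwrite("pics/d.png",cv2.resize(e,(600,600)))
E
```

```text
5 131 165 [0.591 0.439] | 20 72 174 [0.576 0.365] | 35 19 212 [0.473 0.194] | 50 0 216 [0.477 0.152] | 65 0 215 [0.495 0.126] | 80 0 212 [0.518 0.105] | 95 0 209 [0.542 0.084] | 110 0 208 [0.56  0.057] | 125 0 206 [0.582 0.033] | 140 0 196 [0.63 0.03] | 155 0 193 [0.656 0.007] | 170 41 172 [0.753 0.035] | 185 83 168 [0.786 0.013] | 200 129 150 [0.888 0.034] | 
5 0 182 [0.579 0.41 ] | 20 0 189 [0.562 0.371] | 35 0 189 [0.563 0.333] | 50 0 193 [0.554 0.294] | 65 0 215 [0.5   0.252] | 80 0 234 [0.453 0.21 ] | 95 7 231 [0.462 0.173] | 110 15 226 [0.475 0.136] | 125 28 216 [0.501 0.1  ] | 140 39 202 [0.538 0.064] | 155 50 192 [0.564 0.028] | 
0.2 [[ 55. 131.]
 [ 57. 105.]]
0.4 [[29. 23.]
 [34.  8.]]
0.6 [[  -5. -116.]
 [   6. -114.]]
0.8 [[ -51. -303.]
 [ -31. -271.]]
1.4
```

View pics/d.png

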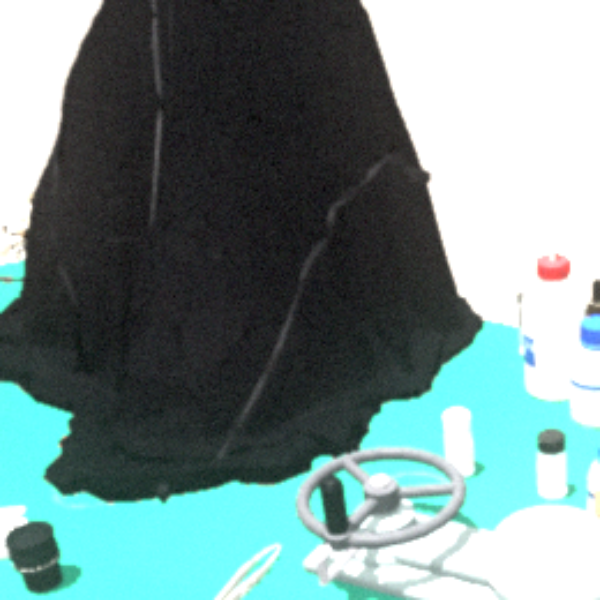

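The top view shows the lift's wheel hub at px (212,207). The upright black handle on the rim is at (213,235), with the white index head just outside it at (215,245). Three things could be mistaken for the handle: the loose black cap at (113,274), the black-capped vial at (249,149) and the forceps. Only the post on the rim, in line with the index, fits, and the crop confirms it. The tall black drape's hem comes to about r = 0.50 m from the base, so I'll sweep inside it at r ≈ 0.42.

```bash
cat >> h.py <<'E'
def rows(pose,targets,pad=True):
    """pose/targets: x,y,z,yaw (deg), tool down; prints the calls' rows (5 each), each relative to its call's start"""
    T=[list(t) for t in targets]
    while len(T)%5: T.append(T[-1])
    p=np.array(pose,float)
    for i in range(0,len(T),5):
        c,s=np.cos(np.radians(p[3])),np.sin(np.radians(p[3])); A=np.array([[c,s,0],[s,-c,0],[0,0,-1.]])
        out=[]
        for t in T[i:i+5]:
            d=A@(np.array(t[:3])-p[:3])/.8; out.append([[round(float(v),4) for v in d],round(float(-(t[3]-p[3])/90),4)])
        print(str(out).replace(" ",""))
        d=np.array(out[-1][0])*.8; p=np.r_[p[:3]+A.T@d, p[3]-out[-1][1]*90]
    print("end",p.round(4))
def now():
    o=ctrl.get_obs(); return np.r_[o["tool_pos"],o["orientation"][2]]
E
python3 - <<'E'
from h import *
S=[ctrl.snapshot(n) for n in ("scene","top")]
np.savez("init.npz",scene=S[0]["color"],top=S[1]["color"])
p=now(); az0=np.degrees(np.arctan2(p[1],p[0])); r0=np.hypot(p[0],p[1])
T=[]
for k in range(1,9):
    f=k/8; r=r0+(.42-r0)*f; T.append([r*np.cos(np.radians(az0)),r*np.sin(np.radians(az0)),.292+.03*f,-21.24+41*f])
for k in range(1,18):
    a=az0+(-15-az0)*k/17; yaw=19.8-max(0,k-11)*6.5; T.append([.42*np.cos(np.radians(a)),.42*np.sin(np.radians(a)),.322,yaw])
rows(p,T)
E
```

```text
[[[-0.0,0.0398,-0.0045],-0.057],[[-0.0,0.0797,-0.0092],-0.1139],[[-0.0,0.1195,-0.0139],-0.1709],[[-0.0,0.1594,-0.0186],-0.2278],[[-0.0,0.1992,-0.0233],-0.2848]]
[[[-0.0172,0.0359,-0.0047],-0.0569],[[-0.0345,0.0718,-0.0093],-0.1139],[[-0.0517,0.1078,-0.014],-0.1708],[[-0.0119,0.129,-0.014],-0.1712],[[0.0259,0.1536,-0.014],-0.1712]]
[[[0.027,0.0362,-0.0],-0.0],[[0.0507,0.0746,-0.0],-0.0],[[0.071,0.1149,-0.0],-0.0],[[0.0878,0.1568,-0.0],-0.0],[[0.101,0.2,-0.0],-0.0]]
[[[0.0094,0.0441,-0.0],-0.0],[[0.0149,0.0889,-0.0],-0.0],[[0.0166,0.134,-0.0],-0.0],[[0.0144,0.1791,-0.0],-0.0],[[0.0084,0.2238,-0.0],0.0722]]
[[[-0.0048,0.0449,-0.0],0.0722],[[-0.0135,0.0892,-0.0],0.1444],[[-0.0259,0.1325,-0.0],0.2166],[[-0.042,0.1747,-0.0],0.2889],[[-0.0617,0.2153,-0.0],0.3611]]
end [  0.4057  -0.1087   0.322  -19.2007]
```

>>> send_rows --deltas '[[[0,0.04,-0.005],-0.057],[[0,0.08,-0.009],-0.114],[[0,0.12,-0.014],-0.17],[[0,0.16,-0.019],-0.228],[[0,0.2,-0.023],-0.285]]' --gripper 0

```text
clock: 1.92
tool_pos: [0.1863, 0.4786, 0.3106]
orientation: [-180.0, -0.0, 4.7]
force: [-0.3, -0.3, 1.2]
opening: 0.0593
gripper_force: 0.0
```

>>> send_rows --deltas '[[[-0.017,0.036,-0.005],-0.057],[[-0.034,0.072,-0.009],-0.114],[[-0.052,0.108,-0.014],-0.17],[[-0.012,0.129,-0.014],-0.17],[[0.026,0.154,-0.014],-0.17]]'

```text
clock: 2.33
tool_pos: [0.2152, 0.3587, 0.3232]
orientation: [-179.8, -0.1, 20.2]
force: [1.2, 1.8, 1.4]
opening: 0.0265
gripper_force: 0.0
```

>>> send_rows --deltas '[[[0.027,0.036,0],0],[[0.051,0.075,0],0],[[0.071,0.115,0],0],[[0.088,0.157,0],0],[[0.101,0.2,0],0]]'

```text
clock: 2.75
tool_pos: [0.3479, 0.2341, 0.3221]
orientation: [-180.0, -0.0, 19.7]
force: [0.4, 0.6, -0.4]
opening: 0.0009
gripper_force: 0.0
```

>>> send_rows --deltas '[[[0.009,0.044,0],0],[[0.015,0.089,0],0],[[0.016,0.134,0],0],[[0.014,0.179,0],0],[[0.008,0.224,0],0.072]]'

```text
clock: 3.17
tool_pos: [0.4138, 0.0672, 0.3221]
orientation: [-180.0, -0.0, 13.3]
force: [0.4, 0.3, 0.5]
opening: 0.0006
gripper_force: 0.0
```

>>> send_rows --deltas '[[[-0.005,0.045,0],0.072],[[-0.014,0.089,0],0.144],[[-0.026,0.132,0],0.217],[[-0.042,0.175,0],0.289],[[-0.062,0.215,0],0.361]]'

```text
clock: 3.58
tool_pos: [0.4042, -0.1118, 0.322]
orientation: [-180.0, -0.0, -19.6]
force: [1.3, -0.7, -0.2]
opening: 0.0005
gripper_force: 0.0
```

```bash
cat >> h.py <<'E'
C=np.array([.527,-.129]); YAW=5.0
def own2w(v,c=C,y=YAW):
    a=np.radians(y); return np.array([[np.cos(a),-np.sin(a)],[np.sin(a),np.cos(a)]])@np.array(v,float)+c
E
python3 - <<'E'
from h import *
z=np.load("init.npz")["top"]; s=ctrl.snapshot("top")
m=np.zeros(z.shape[:2],bool); m[225:243,203:224]=z[225:243,203:224].max(2)<45
v,u=np.where(m); print("handle px",u.mean(),v.mean(),m.sum(),atz(s,(u.mean(),v.mean()),.112))
v,u=np.where((z.min(2)>180)&(np.add.outer(abs(np.arange(384)-206.5),abs(np.arange(512)-212.5))<12)); print("hub",u.mean(),v.mean(),atz(s,(u.mean(),v.mean()),.077))
v,u=np.where((z.min(2)>150)&(np.add.outer(abs(np.arange(384)-245),abs(np.arange(512)-215))<12)); print("idx",u.mean(),v.mean(),atz(s,(u.mean(),v.mean()),.06))
print(proj(s,[[*own2w((-65e-3,0)),.112],[*C,.077],[*own2w((-.09,0)),.06]]))
p=now(); st=own2w((-.065,-.055)); print(st)
T=[[*(p[:2]+(st-p[:2])*min(1,k/4)),.322-.012*max(0,k-3),p[3]+(-85-p[3])*k/10] for k in range(1,11)]+[[*st,z,-85] for z in (.2,.165,.148)]
rows(p,T)
E
```

```text
handle px 213.70967741935485 233.96774193548387 31 [ 0.46388926 -0.13552075  0.112     ]
hub 211.84615384615384 206.6153846153846 [ 0.52732833 -0.12554599  0.077     ]
idx 214.71428571428572 244.82857142857142 [ 0.43796508 -0.13427659  0.06      ]
[[213.30165866 234.68961133]
 [213.30916628 206.79806308]
 [215.78755829 245.12551708]]
[ 0.46704091 -0.18945583]
[[[0.027,0.0147,-0.0001],0.072],[[0.054,0.0293,-0.0001],0.144],[[0.0809,0.044,-0.0001],0.216],[[0.1079,0.0586,0.0149],0.2881],[[0.1079,0.0586,0.0299],0.3601]]
[[[0.0001,0.0,0.015],0.072],[[0.0001,0.0,0.03],0.144],[[0.0001,0.0,0.045],0.216],[[0.0001,0.0,0.06],0.288],[[0.0001,0.0,0.075],0.36]]
[[[-0.0,0.0,0.0475],0.0],[[-0.0,0.0,0.0913],0.0],[[-0.0,0.0,0.1125],0.0],[[-0.0,0.0,0.1125],0.0],[[-0.0,0.0,0.1125],0.0]]
end [  0.4671  -0.1895   0.148  -84.9974]
```

>>> send_rows --deltas '[[[0.027,0.015,0],0.072],[[0.054,0.03,0],0.144],[[0.081,0.044,0],0.216],[[0.108,0.059,0.015],0.288],[[0.108,0.059,0.03],0.36]]'

```text
clock: 4.05
tool_pos: [0.473, -0.1854, 0.2976]
orientation: [-180.0, -0.1, -52.1]
force: [-0.1, -0.2, 0.4]
opening: 0.0005
gripper_force: 0.0
```

>>> send_rows --deltas '[[[0,0,0.015],0.072],[[0,0,0.03],0.144],[[0,0,0.045],0.216],[[0,0,0.06],0.288],[[0,0,0.075],0.36]]'

```text
clock: 4.47
tool_pos: [0.4704, -0.1831, 0.2373]
orientation: [-180.0, -0.0, -84.4]
force: [1.3, -0.6, 1.1]
opening: 0.0001
gripper_force: 0.0
```

>>> send_rows --deltas '[[[0,0,0.047],0],[[0,0,0.09],0],[[0,0,0.11],0],[[0,0,0.11],0],[[0,0,0.11],0]]'

```text
clock: 4.88
tool_pos: [0.4703, -0.1831, 0.1496]
orientation: [179.9, -0.0, -84.0]
force: [0.4, -0.5, 0.7]
opening: 0.0002
gripper_force: 0.0
```

```bash
sed -i 's/^C=.*/C=np.array([.5273,-.1268]); YAW=5.3/' h.py
python3 - <<'E'
from h import *
S=[ctrl.snapshot(n) for n in ("scene","top")]
a=[cv2.cvtColor(s["color"],cv2.COLOR_RGB2BGR) for s in S]
cv2.imwrite("pics/e.png",np.hstack([cv2.resize(a[0][130:330,60:320],(400,308)),cv2.resize(a[1][110:310,110:370],(400,308))]))
print(now(),ctrl.get_obs()["clock"],ctrl.get_obs()["joint_pos"].round(1),[proj(s,[[*now()[:2],.082],[*own2w((-.065,0)),.112]]).round(1) for s in S])
E
```

```text
[  0.47144887  -0.18313631   0.15124261 -84.03489042] 4.9833 [  1.1  12.8 -31.1   0.  -45.9   4.9] [array([[172. , 228.1],
       [144.1, 209.2]]), array([[235.5, 231.2],
       [212.5, 234.5]])]
```

View pics/e.png

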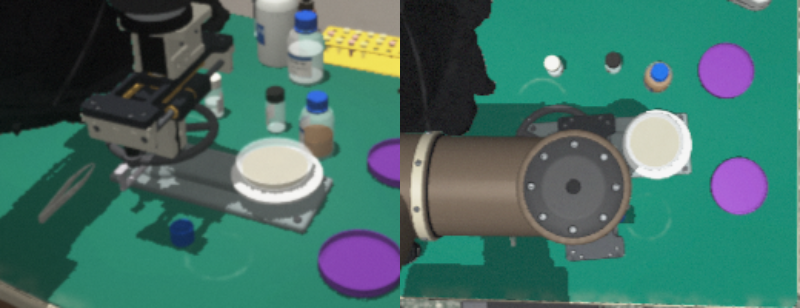

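```bash
python3 - <<'E'
from h import *
S=[ctrl.snapshot(n) for n in ("scene","top")]
a=[cv2.cvtColor(s["color"],cv2.COLOR_RGB2BGR) for s in S]
b=[np.clip(x.astype(float)*2,0,255).astype(np.uint8) for x in a]
cv2.imwrite("pics/f.png",np.hstack([cv2.resize(b[0][:260,:260],(400,400)),cv2.resize(b[1][:384,:384],(400,400))]))
E
```

```text
(no output)
```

View pics/f.png

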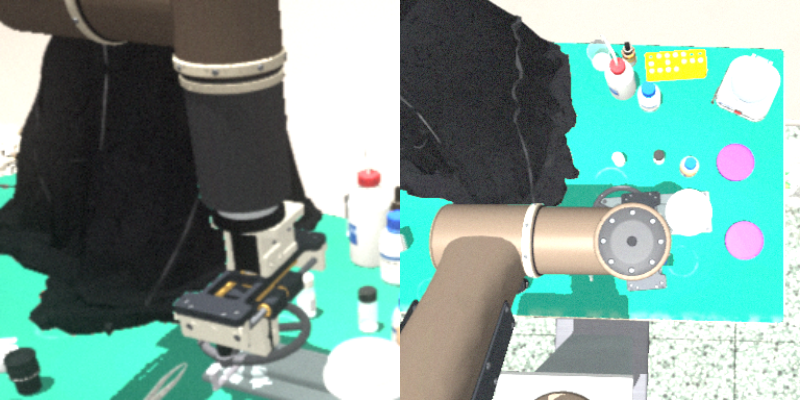

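```bash
python3 - <<'E'
from h import *
S=[ctrl.snapshot(n) for n in ("scene","top")]
def ridge(sc,tp):
    tp=np.array(tp,float)*.64; t=np.concatenate([tp[i]+(tp[i+1]-tp[i])*np.linspace(0,1,30)[:,None] for i in range(len(tp)-1)])
    for q in sc:
        uv=np.array(q)*260/600
        best=min(((np.linalg.norm(t-proj(S[1],atz(S[0],uv,z))[0],axis=1).min(),z) for z in np.arange(0,.6,.005)))
        print(uv.round(),"z",round(best[1],3),"err",best[0].round(1),atz(S[0],uv,best[1]).round(3))
print("right ridge"); ridge([(220,455),(265,365),(305,270),(330,215),(390,155)],[(205,305),(190,220),(180,150),(172,100),(178,30)])
print("left ridge"); ridge([(152,225),(160,105),(155,0)],[(0,145),(30,175),(60,215)])
# silhouette rays at fixed z
for uv in ((42,0),(35,19),(155,0),(170,41)):
    print(uv,[atz(S[0],uv,z)[:2].round(3).tolist() for z in (.3,.35,.4,.42,.45)])
print(ctrl.get_obs()["clock"])
E
```

```text
right ridge
[ 95. 197.] z 0.025 err 2.3 [0.551 0.086 0.025]
[115. 158.] z 0.09 err 0.8 [0.621 0.078 0.09 ]
[132. 117.] z 0.16 err 0.7 [0.693 0.077 0.16 ]
[143.  93.] z 0.2 err 1.1 [0.74  0.077 0.2  ]
[169.  67.] z 0.23 err 1.6 [0.846 0.077 0.23 ]
left ridge
[66. 98.] z 0.19 err 0.4 [0.662 0.24  0.19 ]
[69. 46.] z 0.305 err 0.8 [0.685 0.22  0.305]
[67.  0.] z 0.415 err 0.2 [0.623 0.131 0.415]
(42, 0) [[1.074, 0.74], [0.87, 0.496], [0.666, 0.252], [0.584, 0.154], [0.462, 0.008]]
(35, 19) [[0.862, 0.531], [0.696, 0.324], [0.529, 0.117], [0.463, 0.035], [0.363, -0.089]]
(155, 0) [[1.211, 0.388], [0.983, 0.207], [0.755, 0.025], [0.663, -0.047], [0.526, -0.156]]
(170, 41) [[0.822, 0.049], [0.663, -0.073], [0.504, -0.194], [0.44, -0.242], [0.344, -0.315]]
5.1833
```

```bash
cat >> h.py <<'E'
def pusher(al,hx=.021,hy=.010,k=2.0,R=.065,rh=.009):
    a=np.radians(al); t=np.array([np.sin(a),np.cos(a)]); h=R*np.array([-np.cos(a),np.sin(a)])
    return own2w(h-np.array([hx,hy])*np.clip(k*t,-1,1)-rh*t)
E
python3 - <<'E'
from h import *
p=now(); a=pusher(0); print(p,a, "own",(np.linalg.inv(np.array([own2w((1,0))-C,own2w((0,1))-C]).T)@(p[:2]-C)).round(4))
T=[[*(p[:2]+(a-p[:2])*k/5),.149,p[3]] for k in range(1,6)]+[[*pusher(d),.149,p[3]] for d in range(4,81,4)]
rows(p,T)
E
```

```text
[  0.47102525  -0.18305568   0.15107273 -84.05633921] [ 0.46433294 -0.15172286] own [-0.0612 -0.0508]
[[[-0.008,0.0009,0.0026],-0.0],[[-0.0159,0.0017,0.0026],-0.0],[[-0.0239,0.0026,0.0026],-0.0],[[-0.0319,0.0034,0.0026],-0.0],[[-0.0398,0.0043,0.0026],-0.0]]
[[[-0.0058,0.0041,-0.0],-0.0],[[-0.0115,0.0079,-0.0],-0.0],[[-0.0173,0.0113,-0.0],-0.0],[[-0.023,0.0141,-0.0],-0.0],[[-0.0287,0.0165,-0.0],-0.0]]
[[[-0.0056,0.002,-0.0],-0.0],[[-0.011,0.0034,-0.0],-0.0],[[-0.0163,0.0028,-0.0],-0.0],[[-0.0214,0.0002,-0.0],-0.0],[[-0.0263,-0.0027,-0.0],-0.0]]
[[[-0.0047,-0.0032,-0.0],-0.0],[[-0.0092,-0.0068,-0.0],-0.0],[[-0.0134,-0.0107,-0.0],-0.0],[[-0.0173,-0.0149,-0.0],-0.0],[[-0.021,-0.0193,-0.0],-0.0]]
[[[-0.0048,-0.0047,-0.0],-0.0],[[-0.0094,-0.0096,-0.0],-0.0],[[-0.0136,-0.0147,-0.0],-0.0],[[-0.0176,-0.02,-0.0],-0.0],[[-0.0212,-0.0254,-0.0],-0.0]]
end [ 4.80800e-01 -7.18000e-02  1.49000e-01 -8.40563e+01]
```

>>> send_rows --deltas '[[[-0.008,0.001,0.002],0],[[-0.016,0.002,0.002],0],[[-0.024,0.003,0.002],0],[[-0.032,0.003,0.002],0],[[-0.04,0.004,0.002],0]]'

```text
clock: 5.6
tool_pos: [0.4638, -0.1507, 0.1483]
orientation: [-180.0, -0.0, -84.0]
force: [1.2, -2.8, -0.2]
opening: 0.0004
gripper_force: 2.1
```

>>> send_rows --deltas '[[[-0.006,0.004,0],0],[[-0.012,0.008,0],0],[[-0.017,0.011,0],0],[[-0.023,0.014,0],0],[[-0.029,0.017,0],0]]'

```text
clock: 6.02
tool_pos: [0.4479, -0.1298, 0.1484]
orientation: [-180.0, -0.0, -84.1]
force: [1.4, -4.7, 0.1]
opening: 0.0004
gripper_force: 2.5
```

>>> send_rows --deltas '[[[-0.006,0.002,0],0],[[-0.011,0.003,0],0],[[-0.016,0.003,0],0],[[-0.021,0,0],0],[[-0.026,-0.003,0],0]]'

```text
clock: 6.43
tool_pos: [0.4467, -0.1088, 0.1479]
orientation: [179.8, 0.0, -84.1]
force: [-5.1, -2.2, 4.2]
opening: 0.0001
gripper_force: 3.0
```

```bash
python3 - <<'E'
from h import *
S=[ctrl.snapshot(n) for n in ("scene","top")]
a=[cv2.cvtColor(s["color"],cv2.COLOR_RGB2BGR) for s in S]
b=np.clip(np.hstack([cv2.resize(a[0][110:260,90:240],(400,400),interpolation=cv2.INTER_CUBIC),cv2.resize(a[1][140:260,150:270],(400,400))]).astype(float)*1.6,0,255)
cv2.imwrite("pics/g.png",b)
for al in (0,30,40,50): print(al,proj(S[0],[[*own2w(.065*np.array([-np.cos(np.radians(al)),np.sin(np.radians(al))])),.093]]).round(1))
print(ctrl.boxes_of(S[0],"handle_mid"),now())
E
```

```text
0 [[145.4 218.1]]
30 [[132.9 211.8]]
40 [[130.7 208.9]]
50 [[129.6 205.8]]
[] [  0.44746606  -0.10865114   0.14791091 -84.04308519][ WARN:0@0.863] global loadsave.cpp:1063 imwrite_ Unsupported depth image for selected encoder is fallbacked to CV_8U.
```

View pics/g.png

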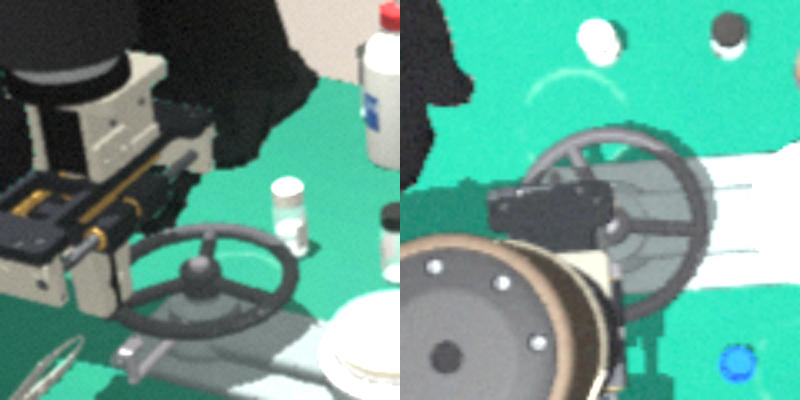

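The wheel turns with about 5 N. In the top crop the spokes have moved roughly 35–40° clockwise, and the handle is hidden under the gripper. I'll continue.

```bash
python3 - <<'E'
from h import *
p=now(); rows(p,[[*pusher(d),.149,p[3]] for d in range(44,203,4)])
E
```

```text
[[[-0.004,-0.0048,-0.0014],-0.0],[[-0.0085,-0.0084,-0.0014],-0.0],[[-0.0127,-0.0123,-0.0014],-0.0],[[-0.0166,-0.0165,-0.0014],-0.0],[[-0.0202,-0.0209,-0.0014],-0.0]]
[[[-0.0048,-0.0047,0.0],-0.0],[[-0.0094,-0.0096,0.0],-0.0],[[-0.0137,-0.0147,0.0],-0.0],[[-0.0176,-0.02,0.0],-0.0],[[-0.0212,-0.0254,0.0],-0.0]]
[[[-0.0032,-0.0056,0.0],-0.0],[[-0.0061,-0.0112,0.0],-0.0],[[-0.0085,-0.0169,0.0],-0.0],[[-0.0106,-0.0226,0.0],-0.0],[[-0.0123,-0.0284,0.0],-0.0]]
[[[-0.0012,-0.0057,0.0],-0.0],[[-0.002,-0.0114,0.0],-0.0],[[-0.0024,-0.017,0.0],-0.0],[[-0.0023,-0.0225,0.0],-0.0],[[-0.0018,-0.0278,0.0],-0.0]]
[[[0.0024,-0.0052,0.0],-0.0],[[0.0051,-0.0103,0.0],-0.0],[[0.0082,-0.0151,0.0],-0.0],[[0.0117,-0.0197,0.0],-0.0],[[0.0154,-0.024,0.0],-0.0]]
[[[0.004,-0.0041,0.0],-0.0],[[0.0083,-0.0078,0.0],-0.0],[[0.0129,-0.0129,0.0],-0.0],[[0.0178,-0.0193,0.0],-0.0],[[0.0228,-0.0255,0.0],-0.0]]
[[[0.0052,-0.0059,0.0],-0.0],[[0.0106,-0.0116,0.0],-0.0],[[0.0161,-0.0169,0.0],-0.0],[[0.0217,-0.0218,0.0],-0.0],[[0.0274,-0.0264,0.0],-0.0]]
[[[0.0057,-0.0042,0.0],-0.0],[[0.0115,-0.008,0.0],-0.0],[[0.0173,-0.0113,0.0],-0.0],[[0.023,-0.0142,0.0],-0.0],[[0.0287,-0.0166,0.0],-0.0]]
end [  0.6058  -0.1233   0.149  -84.0431]
```

>>> send_rows --deltas '[[[-0.004,-0.005,-0.001],0],[[-0.008,-0.008,-0.001],0],[[-0.013,-0.012,-0.001],0],[[-0.017,-0.016,-0.001],0],[[-0.02,-0.021,-0.001],0]]'

```text
clock: 7.0
tool_pos: [0.4624, -0.0911, 0.1484]
orientation: [179.9, 0.0, -84.1]
force: [-4.1, -1.7, -0.9]
opening: 0.0003
gripper_force: 2.3
```

>>> send_rows --deltas '[[[-0.005,-0.005,0],0],[[-0.009,-0.01,0],0],[[-0.014,-0.015,0],0],[[-0.018,-0.02,0],0],[[-0.021,-0.025,0],0]]'

```text
clock: 7.42
tool_pos: [0.4815, -0.072, 0.1488]
orientation: [180.0, 0.0, -84.1]
force: [-3.5, -1.7, -2.0]
opening: 0.0003
gripper_force: 1.9
```

>>> send_rows --deltas '[[[-0.003,-0.006,0],0],[[-0.006,-0.011,0],0],[[-0.009,-0.017,0],0],[[-0.011,-0.023,0],0],[[-0.012,-0.028,0],0]]'

```text
clock: 7.83
tool_pos: [0.5032, -0.0604, 0.1489]
orientation: [180.0, 0.0, -84.1]
force: [-4.9, -0.9, -1.6]
opening: 0.0004
gripper_force: 2.1
```

>>> send_rows --deltas '[[[-0.001,-0.006,0],0],[[-0.002,-0.011,0],0],[[-0.002,-0.017,0],0],[[-0.002,-0.023,0],0],[[-0.002,-0.028,0],0]]'

```text
clock: 8.25
tool_pos: [0.5251, -0.0568, 0.1489]
orientation: [180.0, 0.0, -84.1]
force: [-4.0, -0.6, -1.5]
opening: 0.0005
gripper_force: 2.4
```

>>> send_rows --deltas '[[[0.002,-0.005,0],0],[[0.005,-0.01,0],0],[[0.008,-0.015,0],0],[[0.012,-0.02,0],0],[[0.015,-0.024,0],0]]'

```text
clock: 8.67
tool_pos: [0.5458, -0.0667, 0.149]
orientation: [-180.0, 0.0, -84.1]
force: [-4.1, 1.5, -1.4]
opening: 0.0006
gripper_force: 2.3
```

>>> send_rows --deltas '[[[0.004,-0.004,0],0],[[0.008,-0.008,0],0],[[0.013,-0.013,0],0],[[0.018,-0.019,0],0],[[0.023,-0.025,0],0]]'

```text
clock: 9.08
tool_pos: [0.5679, -0.0829, 0.1491]
orientation: [-179.9, 0.0, -84.1]
force: [-2.6, 4.2, -1.5]
opening: -0.0001
gripper_force: 2.0
```

```bash
python3 - <<'E'
from h import *
S=[ctrl.snapshot(n) for n in ("scene","top")]
a=[cv2.cvtColor(s["color"],cv2.COLOR_RGB2BGR) for s in S]
b=np.clip(np.hstack([cv2.resize(a[0][110:260,90:240],(400,400),interpolation=cv2.INTER_CUBIC),cv2.resize(a[1][140:260,150:270],(400,400))]).astype(float)*1.6,0,255).astype(np.uint8)
cv2.imwrite("pics/i.png",b)
for al in (120,140,160,170): print(al,[proj(s,[[*own2w(.065*np.array([-np.cos(np.radians(al)),np.sin(np.radians(al))])),.11]]).round(1) for s in S])
p=now(); print(p)
rows(p,[[*pusher(d),.149,p[3]] for d in range(164,283,4)])
E
```

```text
120 [array([[147.4, 178.6]]), array([[185.6, 193.1]])]
140 [array([[158.4, 175.8]]), array([[191.6, 185.2]])]
160 [array([[169.9, 175. ]]), array([[199.9, 179.8]])]
170 [array([[175.5, 175.3]]), array([[204.6, 178.2]])]
[ 5.68964935e-01 -8.33019861e-02  1.49482652e-01 -8.40556827e+01]
[[[0.0037,-0.0036,0.0006],-0.0],[[0.009,-0.0092,0.0006],-0.0],[[0.0145,-0.0145,0.0006],-0.0],[[0.0202,-0.0195,0.0006],-0.0],[[0.0259,-0.0241,0.0006],-0.0]]
[[[0.0057,-0.0042,0.0],-0.0],[[0.0115,-0.0079,0.0],-0.0],[[0.0172,-0.0113,0.0],-0.0],[[0.0229,-0.0141,0.0],-0.0],[[0.0286,-0.0166,0.0],-0.0]]
[[[0.0056,-0.0019,0.0],-0.0],[[0.011,-0.0034,0.0],-0.0],[[0.0163,-0.0027,0.0],-0.0],[[0.0214,-0.0002,0.0],-0.0],[[0.0264,0.0028,0.0],-0.0]]
[[[0.0047,0.0032,0.0],-0.0],[[0.0091,0.0068,0.0],-0.0],[[0.0133,0.0107,0.0],-0.0],[[0.0173,0.0149,0.0],-0.0],[[0.0209,0.0193,0.0],-0.0]]
[[[0.0048,0.0047,0.0],-0.0],[[0.0094,0.0096,0.0],-0.0],[[0.0137,0.0147,0.0],-0.0],[[0.0176,0.02,0.0],-0.0],[[0.0212,0.0254,0.0],-0.0]]
[[[0.0032,0.0056,0.0],-0.0],[[0.0061,0.0112,0.0],-0.0],[[0.0085,0.0169,0.0],-0.0],[[0.0106,0.0226,0.0],-0.0],[[0.0123,0.0284,0.0],-0.0]]
end [  0.5522  -0.1939   0.149  -84.0557]
```

View pics/i.png

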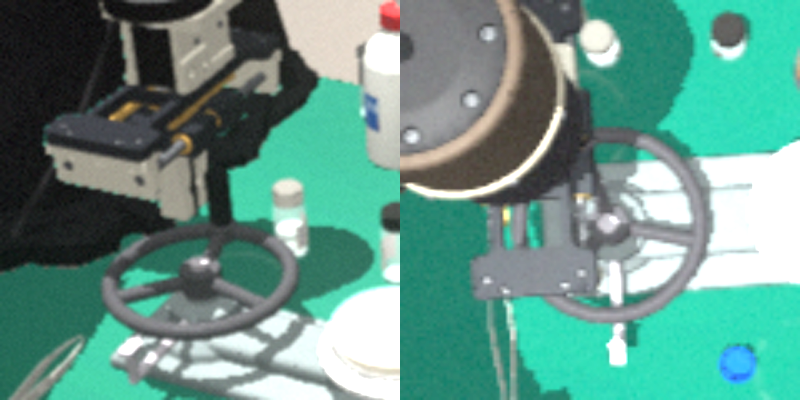

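The handle stands near 165°, in contact with the finger side, and the bystanders are untouched. I'll continue.

>>> send_rows --deltas '[[[0.004,-0.004,0],0],[[0.009,-0.009,0],0],[[0.014,-0.014,0],0],[[0.02,-0.02,0],0],[[0.026,-0.024,0],0]]'

```text
clock: 9.6
tool_pos: [0.5891, -0.1018, 0.1492]
orientation: [-179.9, 0.0, -84.0]
force: [-3.3, 3.8, 2.6]
opening: 0.0004
gripper_force: 2.9
```

>>> send_rows --deltas '[[[0.006,-0.004,0],0],[[0.012,-0.008,0],0],[[0.017,-0.011,0],0],[[0.023,-0.014,0],0],[[0.029,-0.017,0],0]]'

```text
clock: 10.02
tool_pos: [0.6045, -0.1236, 0.149]
orientation: [-180.0, 0.0, -84.1]
force: [-1.3, 4.7, 0.9]
opening: 0.0003
gripper_force: 2.2
```

>>> send_rows --deltas '[[[0.006,-0.002,0],0],[[0.011,-0.003,0],0],[[0.016,-0.003,0],0],[[0.021,0,0],0],[[0.026,0.003,0],0]]'

```text
clock: 10.43
tool_pos: [0.6056, -0.1448, 0.1494]
orientation: [-179.8, -0.0, -84.0]
force: [5.4, 1.6, -3.3]
opening: 0.0005
gripper_force: 2.8
```

>>> send_rows --deltas '[[[0.005,0.003,0],0],[[0.009,0.007,0],0],[[0.013,0.011,0],0],[[0.017,0.015,0],0],[[0.021,0.019,0],0]]'

```text
clock: 10.85
tool_pos: [0.592, -0.1633, 0.1495]
orientation: [-179.8, -0.1, -84.0]
force: [5.3, 0.9, -1.2]
opening: 0.0006
gripper_force: 2.3
```

>>> send_rows --deltas '[[[0.005,0.005,0],0],[[0.009,0.01,0],0],[[0.014,0.015,0],0],[[0.018,0.02,0],0],[[0.021,0.025,0],0]]'

```text
clock: 11.27
tool_pos: [0.5723, -0.1819, 0.1492]
orientation: [-180.0, -0.0, -84.1]
force: [5.0, 1.6, -0.0]
opening: 0.0008
gripper_force: 2.1
```

>>> send_rows --deltas '[[[0.003,0.006,0],0],[[0.006,0.011,0],0],[[0.009,0.017,0],0],[[0.011,0.023,0],0],[[0.012,0.028,0],0]]'

```text
clock: 11.68
tool_pos: [0.5505, -0.1934, 0.149]
orientation: [180.0, 0.0, -84.1]
force: [4.5, 1.0, 0.7]
opening: 0.0002
gripper_force: 2.2
```

```bash
python3 - <<'E'
from h import *
S=[ctrl.snapshot(n) for n in ("scene","top")]
a=[cv2.cvtColor(s["color"],cv2.COLOR_RGB2BGR) for s in S]
b=np.clip(np.hstack([cv2.resize(a[0][110:260,90:240],(400,400),interpolation=cv2.INTER_CUBIC),cv2.resize(a[1][140:260,150:270],(400,400))]).astype(float)*1.6,0,255).astype(np.uint8)
cv2.imwrite("pics/j.png",b)
for al in (270,280,290,300): print(al,[proj(s,[[*own2w(.065*np.array([-np.cos(np.radians(al)),np.sin(np.radians(al))])),.11]]).round(1) for s in S])
p=now(); print(p)
rows(p,[[*pusher(d),.149,p[3]] for d in list(range(284,333,4))+[334,336]])
E
```

```text
270 [array([[194.2, 199.1]]), array([[239.6, 204. ]])]
280 [array([[190.8, 202.1]]), array([[239.4, 209. ]])]
290 [array([[186.4, 204.8]]), array([[238.4, 213.9]])]
300 [array([[181.2, 207.2]]), array([[236.6, 218.5]])]
[  0.54991126  -0.19342661   0.14892337 -84.08711639]
[[[0.002,0.003,-0.0001],-0.0],[[0.0028,0.0086,-0.0001],-0.0],[[0.0032,0.0142,-0.0001],-0.0],[[0.0032,0.0197,-0.0001],-0.0],[[0.0027,0.0251,-0.0001],-0.0]]
[[[-0.0024,0.0052,0.0],-0.0],[[-0.0052,0.0102,0.0],-0.0],[[-0.0083,0.015,0.0],-0.0],[[-0.0117,0.0196,0.0],-0.0],[[-0.0154,0.024,0.0],-0.0]]
[[[-0.004,0.004,0.0],-0.0],[[-0.0084,0.0078,0.0],-0.0],[[-0.0129,0.0129,0.0],-0.0],[[-0.0153,0.0161,0.0],-0.0],[[-0.0177,0.0193,0.0],-0.0]]
end [  0.493   -0.1749   0.149  -84.0871]
```

View pics/j.png

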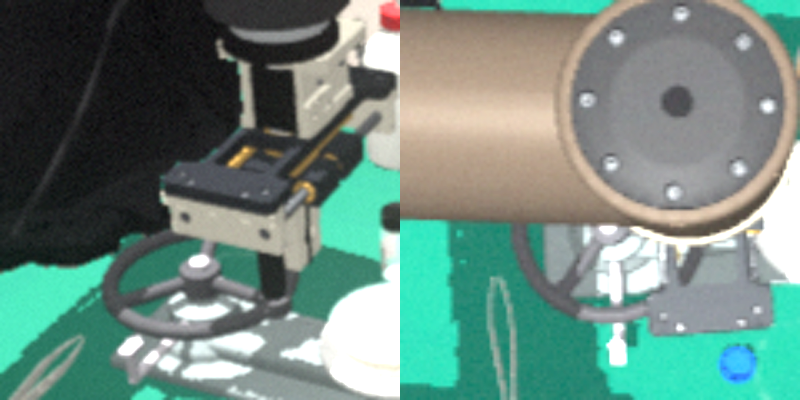

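>>> send_rows --deltas '[[[0.002,0.003,0],0],[[0.003,0.009,0],0],[[0.003,0.014,0],0],[[0.003,0.02,0],0],[[0.003,0.025,0],0]]'

```text
clock: 12.2
tool_pos: [0.5312, -0.1977, 0.149]
orientation: [-180.0, -0.0, -84.1]
force: [4.0, 0.0, -0.8]
opening: 0.0003
gripper_force: 2.2
```

>>> send_rows --deltas '[[[-0.002,0.005,0],0],[[-0.005,0.01,0],0],[[-0.008,0.015,0],0],[[-0.012,0.02,0],0],[[-0.015,0.024,0],0]]'

```text
clock: 12.62
tool_pos: [0.5104, -0.1875, 0.149]
orientation: [180.0, -0.0, -84.1]
force: [3.1, -3.5, -1.2]
opening: 0.0003
gripper_force: 2.1
```

```bash
python3 - <<'E'
from h import *
p=now(); a=np.linalg.inv(np.array([own2w((1,0))-C,own2w((0,1))-C]).T)
print(p,"own",a@(p[:2]-C),"forces",ctrl.get_obs()["force"])
E
```

```text
[  0.51040238  -0.18751217   0.1489732  -84.0625381 ] own [-0.02243339 -0.05889176] forces [ 3.09307842 -3.52119871 -1.2068249 ]
```

```bash
python3 - <<'E'
from h import *
p=now(); rows(p,[[*pusher(d),.149,p[3]] for d in (325,328,331,334,337,340,342,344,346,347)]+[])
b=pusher(347); e=own2w((-.05,-.10)); f=own2w((-.045,-.28)); q=[*b,.149,p[3]]
rows(q,[[*(b+(e-b)*k/3),.149,p[3]] for k in (1,2,3)]+[[*(e+(f-e)*k/7),.149+.01*k,p[3]] for k in range(1,8)])
E
```

```text
[[[-0.0054,0.0058,-0.0],-0.0],[[-0.0086,0.0086,-0.0],-0.0],[[-0.012,0.012,-0.0],-0.0],[[-0.0156,0.0169,-0.0],-0.0],[[-0.0193,0.0216,-0.0],-0.0]]
[[[-0.0037,0.0046,-0.0],-0.0],[[-0.0063,0.0076,-0.0],-0.0],[[-0.009,0.0106,-0.0],-0.0],[[-0.0116,0.0134,-0.0],-0.0],[[-0.013,0.0148,-0.0],-0.0]]
end [  0.4788  -0.1648   0.149  -84.0625]
[[[0.0278,-0.0005,0.0],-0.0],[[0.0555,-0.0009,0.0],-0.0],[[0.0833,-0.0014,0.0],-0.0],[[0.1154,-0.0019,-0.0125],-0.0],[[0.1476,-0.0025,-0.025],-0.0]]
[[[0.0321,-0.0005,-0.0125],-0.0],[[0.0643,-0.001,-0.025],-0.0],[[0.0964,-0.0016,-0.0375],-0.0],[[0.1286,-0.0021,-0.05],-0.0],[[0.1607,-0.0026,-0.0625],-0.0]]
end [  0.5083  -0.4097   0.219  -84.0625]
```

>>> send_rows --deltas '[[[-0.005,0.006,0],0],[[-0.009,0.009,0],0],[[-0.012,0.012,0],0],[[-0.016,0.017,0],0],[[-0.019,0.022,0],0]]'

```text
clock: 13.03
tool_pos: [0.4918, -0.1741, 0.149]
orientation: [-180.0, -0.0, -84.0]
force: [3.5, -2.7, -1.2]
opening: 0.0004
gripper_force: 2.0
```

>>> send_rows --deltas '[[[-0.004,0.005,0],0],[[-0.006,0.008,0],0],[[-0.009,0.011,0],0],[[-0.012,0.013,0],0],[[-0.013,0.015,0],0]]'

```text
clock: 13.45
tool_pos: [0.4783, -0.1651, 0.1489]
orientation: [180.0, 0.0, -84.1]
force: [0.8, -3.5, 0.9]
opening: -0.0
gripper_force: 1.9
```

>>> send_rows --deltas '[[[0.028,0,0],0],[[0.056,0,0],0],[[0.084,0,0],0],[[0.115,0,-0.013],0],[[0.148,0,-0.025],0]]'

```text
clock: 13.87
tool_pos: [0.4902, -0.2831, 0.1682]
orientation: [179.8, 0.1, -84.1]
force: [0.7, 0.3, -0.2]
opening: 0.0003
gripper_force: 0.0
```

>>> send_rows --deltas '[[[0.032,0,-0.012],0],[[0.064,0,-0.025],0],[[0.096,0,-0.037],0],[[0.128,0,-0.05],0],[[0.16,0,-0.062],0]]'

```text
clock: 14.28
tool_pos: [0.5039, -0.4108, 0.2184]
orientation: [179.9, 0.1, -84.1]
force: [0.6, 0.9, -0.3]
opening: 0.0002
gripper_force: 0.0
```

```bash
cat > meas.py <<'E'
from h import *
from scipy.optimize import minimize_scalar
I=np.load("init.npz")
S={n:ctrl.snapshot(n) for n in ("scene","top")}
def hp(al,z): a=np.radians(al); return [*own2w(.065*np.array([-np.cos(a),np.sin(a)])),z]
for n,zz in (("scene",.1),("top",.112)):
    s=S[n]; u0,v0=proj(s,[hp(0,zz)])[0]
    for lab,img in (("init",I[n]),("now",s["color"])):
        w=np.zeros(img.shape[:2],np.uint8); cv2.circle(w,(int(round(u0)),int(round(v0))),22 if n=="scene" else 16,1,-1)
        m=((img.max(2)<48)&(w>0)).astype(np.uint8); k,l,st,ce=cv2.connectedComponentsWithStats(m)
        o=np.argsort(-st[1:,4])[:3]+1; print(n,lab,[(st[i,4],ce[i].round(2).tolist()) for i in o])
    print({al:proj(s,[hp(al,zz)])[0].round(1).tolist() for al in (0,-5,-10,-15,-20,-25)})
    for th in ("handle_mid",): print([(round(b["conf"],2),(np.array(b["xy"])*[512,384]).round(1)) for b in ctrl.boxes_of(s,th)][:3])
cv2.imwrite("pics/m%d.png"%int(ctrl.get_obs()["clock"]*100),np.hstack([cv2.cvtColor(cv2.resize(S[n]["color"][a:a+120,b:b+120],(400,400),interpolation=cv2.INTER_CUBIC),cv2.COLOR_RGB2BGR) for n,a,b in (("scene",140,100),("top",160,150))]))
print(now(),ctrl.get_obs()["clock"])
E
python3 meas.py; ls pics
```

```text
scene init [(np.int32(233), [144.4, 218.33]), (np.int32(99), [136.96, 198.26]), (np.int32(17), [164.06, 219.35])]
scene now [(np.int32(198), [152.1, 220.01]), (np.int32(93), [136.74, 198.17])]
{0: [144.9, 214.8], -5: [147.7, 215.4], -10: [150.6, 215.9], -15: [153.7, 216.2], -20: [156.8, 216.3], -25: [160.0, 216.3]}
[(0.72, array([150.3, 220.6]))]
top init [(np.int32(38), [213.53, 233.95])]
top now []
{0: [212.5, 234.5], -5: [215.0, 234.2], -10: [217.5, 233.8], -15: [219.9, 233.1], -20: [222.2, 232.1], -25: [224.5, 231.0]}
[(0.61, array([287.1, 220.1]))]
[  0.50374913  -0.41016286   0.21757142 -84.165929  ] 14.4833
a.png
b.png
c.png
d.png
e.png
f.png
g.png
i.png
j.png
m1448.png
```

```bash
python3 - <<'E'
from h import *
p=now(); e=own2w((-.06,-.11)); 
T=[[*(p[:2]+(e-p[:2])*k/7),max(.149,p[2]-.011*k),-84.06] for k in range(1,8)]+[[*own2w((-.06,y)),.149,-84.06] for y in (-.085,-.06,-.045,-.045,-.045,-.045,-.045,-.045)]
rows(p,T)
E
```

```text
[[[-0.0304,0.0016,0.0138],-0.0012],[[-0.0607,0.0031,0.0275],-0.0012],[[-0.0911,0.0047,0.0413],-0.0012],[[-0.1215,0.0063,0.055],-0.0012],[[-0.1518,0.0078,0.0687],-0.0012]]
[[[-0.0304,0.0016,0.0138],0.0],[[-0.0608,0.0031,0.017],0.0],[[-0.092,0.0027,0.017],0.0],[[-0.1233,0.0024,0.017],0.0],[[-0.142,0.0022,0.017],0.0]]
[[[-0.0,-0.0,0.0],0.0],[[-0.0,-0.0,0.0],0.0],[[-0.0,-0.0,0.0],0.0],[[-0.0,-0.0,0.0],0.0],[[-0.0,-0.0,0.0],0.0]]
end [  0.4717  -0.1772   0.149  -84.0579]
```

>>> send_rows --deltas '[[[-0.03,0.002,0.014],0],[[-0.06,0.003,0.027],0],[[-0.09,0.005,0.041],0],[[-0.12,0.006,0.055],0],[[-0.152,0.008,0.068],0]]'

```text
clock: 14.9
tool_pos: [0.4842, -0.2877, 0.1629]
orientation: [179.9, 0.1, -84.0]
force: [0.9, 0.1, -0.4]
opening: 0.0006
gripper_force: 0.0
```

>>> send_rows --deltas '[[[-0.03,0.002,0.014],0],[[-0.06,0.003,0.017],0],[[-0.09,0.003,0.017],0],[[-0.12,0.003,0.017],0],[[-0.14,0.003,0.017],0]]'

```text
clock: 15.32
tool_pos: [0.4699, -0.1762, 0.1499]
orientation: [179.9, 0.1, -84.0]
force: [-0.1, -0.3, 0.7]
opening: 0.0005
gripper_force: 0.0
```

```bash
python3 - <<'E'
from h import *
s=ctrl.snapshot("top");s=ctrl.snapshot("top");s=ctrl.snapshot("top")
p=now(); a=np.linalg.inv(np.array([own2w((1,0))-C,own2w((0,1))-C]).T)@(p[:2]-C); print(p,a)
T=[[*own2w((-.06,y)),.149,p[3]] for y in np.r_[np.linspace(a[1],-.0225,8)[1:],-.0222,-.0222,-.0222]]
rows(p,T)
E
```

```text
[  0.47064154  -0.17702334   0.15035084 -83.89643134] [-0.06105539 -0.04477505]
[[[-0.004,-0.0014,0.0017],-0.0],[[-0.0079,-0.0014,0.0017],-0.0],[[-0.0119,-0.0015,0.0017],-0.0],[[-0.0159,-0.0015,0.0017],-0.0],[[-0.0199,-0.0016,0.0017],-0.0]]
[[[-0.0039,-0.0001,-0.0],-0.0],[[-0.0079,-0.0001,-0.0],-0.0],[[-0.0083,-0.0001,-0.0],-0.0],[[-0.0083,-0.0001,-0.0],-0.0],[[-0.0083,-0.0001,-0.0],-0.0]]
end [  0.4696  -0.1544   0.149  -83.8964]
```

Push to about -3°, then back off to measure.

>>> send_rows --deltas '[[[-0.004,0,0.001],0],[[-0.008,0,0.001],0],[[-0.012,0,0.001],0],[[-0.016,0,0.001],0],[[-0.02,0,0.001],0]]'

```text
clock: 15.88
tool_pos: [0.4695, -0.1634, 0.1496]
orientation: [179.9, -0.0, -84.1]
force: [-0.9, -4.7, -0.3]
opening: 0.0001
gripper_force: 2.4
```

>>> send_rows --deltas '[[[-0.004,0,0],0],[[-0.007,0,0],0],[[-0.008,0,0],0],[[-0.008,0,0],0],[[-0.008,0,0],0]]'

```text
clock: 16.3
tool_pos: [0.4692, -0.1566, 0.1497]
orientation: [-180.0, 0.0, -84.1]
force: [0.4, -3.3, -1.5]
opening: 0.0003
gripper_force: 1.3
```

>>> send_rows --deltas '[[[0.03,0,0],0],[[0.06,0,0],0],[[0.09,0,-0.01],0],[[0.12,0,-0.02],0],[[0.15,0,-0.03],0]]'

```text
clock: 16.72
tool_pos: [0.482, -0.2768, 0.1741]
orientation: [-180.0, 0.0, -84.1]
force: [-0.1, 0.4, -0.6]
opening: 0.0003
gripper_force: 0.0
```

>>> send_rows --deltas '[[[0.03,0,-0.01],0],[[0.06,0,-0.02],0],[[0.09,0,-0.03],0],[[0.12,0,-0.04],0],[[0.15,0,-0.05],0]]'

```text
clock: 17.13
tool_pos: [0.4944, -0.3963, 0.2142]
orientation: [-179.9, 0.0, -84.1]
force: [0.8, 0.3, -0.3]
opening: 0.0006
gripper_force: 0.0
```

```bash
python3 meas.py
```

```text
scene init [(np.int32(233), [144.4, 218.33]), (np.int32(99), [136.96, 198.26]), (np.int32(17), [164.06, 219.35])]
scene now [(np.int32(203), [147.17, 219.81]), (np.int32(92), [136.77, 198.14])]
{0: [144.9, 214.8], -5: [147.7, 215.4], -10: [150.6, 215.9], -15: [153.7, 216.2], -20: [156.8, 216.3], -25: [160.0, 216.3]}
[(0.52, array([146.5, 216.3]))]
top init [(np.int32(38), [213.53, 233.95])]
top now []
{0: [212.5, 234.5], -5: [215.0, 234.2], -10: [217.5, 233.8], -15: [219.9, 233.1], -20: [222.2, 232.1], -25: [224.5, 231.0]}
[]
[  0.49400791  -0.39546347   0.21335724 -84.1506114 ] 17.3333
```

```bash
cat >> meas.py <<'E'
def edges(img,v):
    g=img[v,125:170].max(1).astype(float); c=np.argmin(cv2.GaussianBlur(g[None],(7,1),0)[0]); r=[]
    for d in(-1,1):
        i=c
        while 0<i<43 and g[i+d]<60: i+=d
        r.append(125+i+d*(60-g[i])/max(1,g[i+d]-g[i]))
    return r
for v in range(204,228,2): print(v,np.round(edges(I["scene"],v),2),np.round(edges(S["scene"]["color"],v),2))
E
python3 - <<'E'
from h import *
p=now(); e=own2w((-.06,-.11)); 
T=[[*(p[:2]+(e-p[:2])*k/7),max(.149,p[2]-.011*k),-84.06] for k in range(1,8)]+[[*own2w((-.06,y)),.149,-84.06] for y in (-.085,-.06,-.045)]
rows(p,T)
E
python3 meas.py | tail -12
```

```text
[[[-0.0276,0.0001,0.0138],-0.001],[[-0.0552,0.0002,0.0275],-0.001],[[-0.0827,0.0003,0.0413],-0.001],[[-0.1103,0.0004,0.055],-0.001],[[-0.1379,0.0005,0.0687],-0.001]]
[[[-0.0276,0.0,0.0117],-0.0],[[-0.0552,0.0001,0.0117],-0.0],[[-0.0864,-0.0002,0.0117],-0.0],[[-0.1177,-0.0006,0.0117],-0.0],[[-0.1364,-0.0008,0.0117],-0.0]]
end [  0.4717  -0.1772   0.149  -84.0606]
204 [124.67 131.86] [124.78 131.33]
206 [138.78 144.52] [124.82 126.83]
208 [136.75 146.89] [142.96 148.53]
210 [135.14 147.82] [141.79 150.17]
212 [138.6  148.23] [141.32 150.36]
214 [138.9  148.31] [141.79 150.6 ]
216 [139.42 148.58] [141.97 151.04]
218 [139.63 148.93] [142.48 151.2 ]
220 [139.92 149.28] [142.81 151.39]
222 [140.47 149.37] [143.1  151.82]
224 [140.64 150.38] [143.47 152.42]
226 [140.66 151.67] [143.78 153.28]
```

>>> send_rows --deltas '[[[-0.028,0,0.014],0],[[-0.055,0,0.027],0],[[-0.083,0,0.041],0],[[-0.11,0,0.055],0],[[-0.138,0,0.069],0]]'

```text
clock: 17.95
tool_pos: [0.4823, -0.2839, 0.1582]
orientation: [-180.0, 0.0, -84.0]
force: [-0.1, 0.8, 0.0]
opening: 0.0005
gripper_force: 0.0
```

>>> send_rows --deltas '[[[-0.028,0,0.012],0],[[-0.055,0,0.012],0],[[-0.083,0,0.012],0],[[-0.11,0,0.012],0],[[-0.135,0,0.012],0]]'

```text
clock: 18.37
tool_pos: [0.471, -0.1763, 0.149]
orientation: [-180.0, 0.0, -84.0]
force: [-0.1, -0.1, -0.6]
opening: 0.0005
gripper_force: 0.0
```

```bash
python3 - <<'E'
from h import *
for _ in range(3): s=ctrl.snapshot("top")
p=now(); a=np.linalg.inv(np.array([own2w((1,0))-C,own2w((0,1))-C]).T)@(p[:2]-C); print(p,a)
T=[[*own2w((a[0],y)),.149,p[3]] for y in np.r_[np.linspace(a[1],-.0275,6)[1:],-.0255,-.0235,-.0215,-.0199,-.0199]]
rows(p,T)
E
```

```text
[  0.47135179  -0.17646822   0.14929864 -83.87917473] [-0.0602969  -0.04428791]
[[[-0.0042,-0.0001,0.0004],-0.0],[[-0.0084,-0.0001,0.0004],-0.0],[[-0.0126,-0.0002,0.0004],-0.0],[[-0.0168,-0.0002,0.0004],-0.0],[[-0.021,-0.0003,0.0004],-0.0]]
[[[-0.0025,-0.0,-0.0],-0.0],[[-0.005,-0.0001,-0.0],-0.0],[[-0.0075,-0.0001,-0.0],-0.0],[[-0.0095,-0.0001,-0.0],-0.0],[[-0.0095,-0.0001,-0.0],-0.0]]
end [  0.4691  -0.1522   0.149  -83.8792]
```

>>> send_rows --deltas '[[[-0.004,0,0],0],[[-0.008,0,0],0],[[-0.013,0,0],0],[[-0.017,0,0],0],[[-0.021,0,0],0]]'

```text
clock: 18.93
tool_pos: [0.4696, -0.1614, 0.1489]
orientation: [180.0, 0.0, -84.1]
force: [-0.0, 1.2, 0.1]
opening: 0.0004
gripper_force: 0.0
```

>>> send_rows --deltas '[[[-0.0025,0,0],0],[[-0.005,0,0],0],[[-0.0075,0,0],0],[[-0.0095,0,0],0],[[-0.0095,0,0],0]]'

```text
clock: 19.35
tool_pos: [0.4687, -0.1539, 0.149]
orientation: [180.0, -0.0, -84.1]
force: [-0.0, -2.2, 0.6]
opening: 0.0005
gripper_force: 1.4
```

```bash
python3 - <<'E'
from h import *
p=[]
for _ in range(4): s=ctrl.snapshot("top"); p.append(now()[:2])
print(p); p=np.mean(p[1:],0); a=np.linalg.inv(np.array([own2w((1,0))-C,own2w((0,1))-C]).T)@(p-C); print(a,"alpha",np.degrees(np.arcsin((a[1]+.019)/.065)))
E
```

```text
[array([ 0.46876676, -0.15392017]), array([ 0.46880251, -0.15391257]), array([ 0.46885947, -0.15393468]), array([ 0.4688774, -0.1539346])]
[-0.0607094  -0.02161192] alpha -2.3029562290145726
```

>>> send_rows --deltas '[[[-0.001,0,0],0],[[-0.002,0,0],0],[[-0.002,0,0],0],[[-0.002,0,0],0],[[-0.002,0,0],0]]'

```text
clock: 19.97
tool_pos: [0.4688, -0.1523, 0.149]
orientation: [180.0, -0.0, -84.1]
force: [-0.3, -3.7, -0.5]
opening: 0.0
gripper_force: 1.9
```

>>> send_rows --deltas '[[[0.03,0,0],0],[[0.06,0,0],0],[[0.09,0,-0.01],0],[[0.12,0,-0.02],0],[[0.15,0,-0.03],0]]'

```text
clock: 20.38
tool_pos: [0.4814, -0.2723, 0.1732]
orientation: [-180.0, 0.0, -84.1]
force: [0.0, -0.2, 0.7]
opening: 0.0009
gripper_force: 0.0
```

>>> send_rows --deltas '[[[0.03,0,-0.02],0],[[0.06,0,-0.04],0],[[0.1,0,-0.06],0],[[0.14,0,-0.08],0],[[0.18,0,-0.1],0]]'

```text
clock: 20.8
tool_pos: [0.4964, -0.4158, 0.2538]
orientation: [-179.9, 0.0, -84.0]
force: [1.3, 0.2, 0.0]
opening: 0.0005
gripper_force: 0.0
```

>>> send_rows --deltas '[[[0.05,0,-0.02],0],[[0.1,0,-0.04],0],[[0.1,0,-0.04],0],[[0.1,0,-0.04],0],[[0.1,0,-0.04],0]]'

```text
clock: 21.22
tool_pos: [0.5042, -0.4941, 0.284]
orientation: [180.0, 0.1, -84.1]
force: [-0.0, 0.6, -0.4]
opening: 0.0005
gripper_force: 0.0
```

```bash
python3 meas.py; ls -t pics|head -1
```

```text
scene init [(np.int32(233), [144.4, 218.33]), (np.int32(99), [136.96, 198.26]), (np.int32(17), [164.06, 219.35])]
scene now [(np.int32(200), [144.94, 218.87]), (np.int32(94), [136.89, 198.14])]
{0: [144.9, 214.8], -5: [147.7, 215.4], -10: [150.6, 215.9], -15: [153.7, 216.2], -20: [156.8, 216.3], -25: [160.0, 216.3]}
[(0.72, array([141.5, 216.1]))]
top init [(np.int32(38), [213.53, 233.95])]
top now [(np.int32(22), [214.41, 233.32]), (np.int32(18), [220.67, 244.44]), (np.int32(1), [210.0, 236.0])]
{0: [212.5, 234.5], -5: [215.0, 234.2], -10: [217.5, 233.8], -15: [219.9, 233.1], -20: [222.2, 232.1], -25: [224.5, 231.0]}
[]
[  0.50449538  -0.49310669   0.28471103 -83.98711625] 21.4167
204 [124.67 131.86] [124.76 160.  ]
206 [138.78 144.52] [139.92 143.73]
208 [136.75 146.89] [137.86 146.8 ]
210 [135.14 147.82] [139.53 148.15]
212 [138.6  148.23] [139.39 148.35]
214 [138.9  148.31] [139.79 148.58]
216 [139.42 148.58] [140.   149.03]
218 [139.63 148.93] [140.48 149.22]
220 [139.92 149.28] [140.8 149.4]
222 [140.47 149.37] [140.98 149.68]
224 [140.64 150.38] [141.48 150.29]
226 [140.66 151.67] [141.58 151.33]
m2141.png
```

View pics/m2141.png

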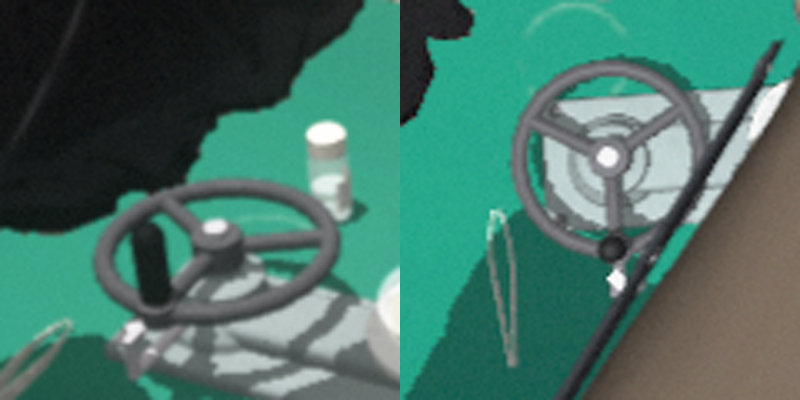

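The handle at crop px (612,248) lies in line between the hub (608,157) and the index head (617,280). Compared with the first images it is about 1° or less short of the full turn. The arm is clear, so I'm handing in.

```bash
python3 -c "
from plant import ctrl
print(ctrl.close_job())"
```

```text
the job is handed in; nothing more can be done
None
```

I pushed the hand wheel clockwise through one full turn; the handle is back at the index finger, about 1° short and not overrun. The arm is clear of the lift, I saw no contact with the dish or bystanders, and the job was handed in at about 21 s.

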